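Back the sample feed wheel up one notch

ROBOT

A 6-joint arm with a two-finger parallel gripper is mounted at the origin on a cart in front of the work surface, level with it; the furniture and walls round the work are solid. World frame = base frame: x ahead of the robot, y to its left, z up, the work surface at z = 0. Lengths are in m, angles in degrees, forces in N, time in s.
With the tool pointing down it reaches from about 0.3 to 0.75 m from the base axis. Payload 8.5 kg.
Tool frame: the origin (TCP) lies midway between the tips of the shut fingers; the grasp point (between the pads) lies 19 mm behind it (env.grip_depth is the distance from the TCP to the grasp point, in m); x points along the fingers, y is the direction in which the jaws open and shut, and the axes are right-handed (so a half turn about x gives the same grasp; the last joint's range is limited). The gripper opens to 85 mm and grips with 20 to 120 N. Pads are 22 mm wide; open, the fingers measure 114 mm over their backs; the gripper's body (76 mm by 85 mm) begins 54 mm behind the grasp point. The pads swing forward as they close: fully open they stand 13 mm farther back than shut.
Start: joints at [-12.336, 21.807, 74.336, -0, 83.858, -12.336], TCP at [0.55, 0, 0.2] pointing down, gripper open.
Joint ranges: [-178.18, 178.18], [-50.72, 133.34], [12.68, 142.11], [-81.47, 261.47], [9.98, 163.14], [-165.26, 165.26]. Speed limits (degrees/s): [136.94, 136.94, 180, 180, 180, 180].

INTERFACE

Orientations are given as a 3x3 rotation matrix whose columns are the frame's x, y, z axes.
In Python, from rig import env gives the robot as it stands.
- The arm moves only by the tool play_rows, never from a script. Its arguments are lists of equal length, an entry for each row: "travel": the shift along the world's x, y, z in cm, a list of three; "rotation": the turn, a rotation vector about the world's x, y, z in rad, a list of three; "claw": the finger opening in cm, from 0 to 8.54. A call has 1 to 12 rows; each row shifts and turns the pose as measured when the row begins; what a row does not reach is not made up. A row lasts 1/12 s, in which the tool goes at most 41.7 mm and 7.16 degrees, less where a joint would pass 70% of its speed; a pose out of reach is approached as far as the arm can. A call is refused whole if a number of a shift passes 4.17 or a number of a turn 0.125, either way. A call with a gripper value outside its range is refused whole. The fingers move at their own pace and stop on an object; "squeeze" is the grip in N (left out, the last holds). Time passes only in rows, so rows that do not move let the fingers close. It gives the time, the measured TCP pose, the force and the opening at its end, in the units of the state.
- env.observe(): the state, without advancing time (a new reading comes with each control period).
- env.get_image(name): name is "scene" or "side" or "wrist"; returns the picture (480x640x3 uint8, red, green, blue); there is no depth.
- env.camera_info(name): a dict with "vertical_fov" (degrees; the focal length in pixels is half the picture's height over the tangent of half this angle, whatever the lens; pixels are square), "cx", "cy" (the principal point, pixels), "eye" and "rotation" of the camera in the world. Camera axes: x right, y down, z forward; pixel columns grow to the right and rows downward; lengths in m; the calibration is good to about 2 mm. A picture is of the moment at which its call begins: read the wrist's pose just before it. camera_info takes no time and is no camera call; for the wrist camera it gives the pose at the moment of the call.
- env.close_job(): hands the job in, once; it reports no verdict.
The state is a dict: "time_s": time; "q": joint angles; "qvel": joint speeds; "joint_efforts": joint torques, N m; "position": TCP position; "tool_rot": TCP orientation; "ft_force": force on the tool from outside, world axes, zero at the start; "wrist_torque": the same for the moment, N m; "grip_width": finger opening in m.
Only numpy, scipy, OpenCV 4.12 (cv2) and the standard library are available. Lean on these libraries where they do the work, as an engineer would, in place of code of your own. Each camera call takes 0.05 s, during which the arm holds its last target.

TASK

The sample wheel was fed one station too far. With a fingertip, push the pawl's ball lever over, away from the wheel, so that the pawl lifts out of the teeth and stays parked; then push one of the wheel's pegs to turn the wheel backward (clockwise seen from above) by exactly one notch, and tip the pawl back down so that it sits fully home in the new notch. Only touch and push, grasp and lift nothing; the vial riding on the wheel must stay standing in its pocket, and the other things stay where they are.

Things in the scene. Friction and masses are not known exactly. Their poses are not given: they have to be found in the camera images.
- carousel: Base of the sample feed wheel, fixed to the table: grey round foot 110 mm across, with a bracket on one side that carries the pawl. Origin on the wheel's axis at table height; own +y points to the pawl bracket (to the robot's left, turned up to 0.45 rad clockwise), +x away from the robot, z up. 'Carousel' coordinates below are in this frame, mm.
- wheel_hub (a point): Centre of the wheel's top (z 35). The wheel is a level aluminium disc 110 mm across with round pocket marks; 12 steel saw teeth stand round its rim, 30 degrees (0.524 rad) apart, crests at z 36, gaps down to z 30. Hub screw 20 mm across, top at z 39. Vertical axis; light friction (0.02 N m, under 1 N at a peg): it stays where it is left.
- feed_wheel (a joint): Wheel angle (rad): negative = backward = clockwise from above; positive = forward. Starts within 0.05 of 0. With the pawl down, steep tooth faces block it backward. The nose has 0.085 of play either way in a tooth gap, so it drops home with the wheel within 0.085 of -0.524, one notch back. Nothing limits the turn while the pawl is up.
- peg_near (a point): Top centre of the upright steel peg on the wheel nearest the robot: 10 mm thick (flange 15 mm wide, 2 mm high at its foot), 25 mm tall, top at z 60, 36 mm from the axis; at joint 0 at carousel (-36, 0). Pushing it toward carousel +y turns the wheel backward.
- peg_right (a point): Top centre of a second, equal peg: at carousel (18, -31) at joint 0.
- peg_left (a point): Top centre of a third, equal peg: at carousel (18, 31) at joint 0, beside the pawl.
- pawl (a joint): Angle of the pawl (rad): 0 = down, nose fully home in a tooth gap; 1.117 = tipped right over, parked, nose lifted clear. Its pivot is level, along carousel x, at carousel (y 66, z 44). It is over-centre: its own weight takes it down below about 0.5 and to the parked stop above about 0.65, needing well under 1 N at the ball.
- pawl_ball (a point): Centre of the black ball, 14 mm across, on top of the pawl's lever, 42 mm from the pivot; lever 5.6 mm thick. Pawl down: the ball leans over the wheel at carousel (0, 44, 80); upright: (0, 66, 86); parked: (0, 88, 80).
- wheel_vial: Capped glass vial, 15 mm across, 46 mm tall, loose, standing on the wheel in a pocket 36 mm from the axis on the side away from the robot; rides along. Origin at the centre of its underside, z up.
- vial_pocket (a point): Centre of the wheel's pocket on which that vial stands, on the wheel's top; turns with the wheel (carousel (36, 0, 35) at joint 0).
- tall_vial: Capped glass vial, 17 mm across, 54 mm tall, loose, standing on the table behind the wheel; to be left alone. Origin at the centre of its underside.
- dish: Shallow round lidded dish, 59 mm across, 14 mm high, loose, far behind the wheel; to be left alone. Origin at the centre of its underside.
- post: Bare steel optical post, 13 mm thick, 75 mm tall, loose, standing upright near the table's front edge; to be left alone. Origin at the centre of its underside.
- oil: Small dropper bottle, 30 mm across, 76 mm tall, loose, near the front edge on the left; to be left alone. Origin at the centre of its underside.
Mind the look-alikes: they are no part of the job. Of the things that look like the carousel, the larger one is meant.

How it is judged (in metres and radians):
On the way, in this order (a step that is already met when the one before it is completed fails the run):
1. the pawl is lifted out of the teeth and parked, the wheel still in its notch (value of joint pawl above 0.85 rad and value of joint feed_wheel above -0.15 rad), for 0.2 s.
2. the wheel is pushed backward (value of joint feed_wheel below -0.3 rad), for 0.2 s.
At the end, for the whole second after the job is handed in: The pawl is fully home again (joint below 0.07 rad) in the next notch, the wheel at rest one notch back (-0.40 to -0.65 rad), and the vial stands upright on the wheel within 12 mm of its pocket's centre (value of joint pawl below 0.07 rad and value of joint feed_wheel between -0.65 and -0.4 rad and velocity of joint feed_wheel between -0.05 and 0.05 rad/s and angle between wheel_vial's own z axis and vertical below 0.15 rad and distance between wheel_vial and vial_pocket below 0.012 m); the robot touches nothing.
It fails at once if the wheel is turned two notches backward, or a notch forward (value of joint feed_wheel below -1.05 rad or value of joint feed_wheel above 0.5 rad).
It fails at once if the vial on the wheel is lifted or tipped over (height (world z) of wheel_vial above 0.05 m or angle between wheel_vial's own z axis and vertical above 0.5 rad).
It fails at once if another loose thing is moved more than 20 mm, lifted or tipped over (distance of any of tall_vial, dish, post, oil from where it was at the start of the episode above 0.02 m or angle between any of tall_vial, post, oil's own z axis and vertical above 0.5 rad).
It also fails if it takes over 48 s, if anything falls off the work surface, if the arm or the gripper's body presses on something with over 40 N, if the wrist force passes 120 N, or if a joint passes its speed limit or range.

## Working session

There is one attempt and no reset: what is moved stays moved. The work goes in short steps, Python scripts to look and compute and a tool call to move; the robot and the scene stay as the last step left them, time stands still between calls to the robot, and variables do not carry over. Pictures are saved under pics/ and viewed, and the job is handed in when it is done.

Besides the shell and the picture viewer there is one more tool, called after "Call:" as name(argument=value, ...) on one line, values as JSON. play_rows: Moves the arm, as the interface text tells. Its arguments: {"type":"object","properties":{"travel":{"type":"array","items":{"type":"array","items":{"type":"number"}}},"rotation":{"type":"array","items":{"type":"array","items":{"type":"number"}}},"claw":{"type":"array","items":{"type":"number"}},"squeeze":{"type":"number"}},"required":["travel","rotation","claw"]}

```bash
mkdir -p pics; ls
python3 - <<'E'
from rig import env
import cv2
s=env.observe();print(s)
for n in ["scene","side","wrist"]:
    print(n,env.camera_info(n))
    cv2.imwrite(f"pics/{n}0.png",env.get_image(n)[:,:,::-1])
E
```

```text
pics
{'time_s': 0.0, 'q': array([-1.23359006e+01,  2.18430850e+01,  7.43875860e+01,  7.97531282e-04,
        8.38578089e+01, -1.23347482e+01]), 'qvel': array([ 0.13078729,  0.01558379, -0.08547713, -0.01055226, -0.00661482,
       -0.00439707]), 'joint_efforts': array([-1.00240642e-03, -4.48466885e+01, -2.31285810e+01, -2.87182611e-04,
        4.73836102e-03,  1.77242771e-05]), 'position': array([5.49645891e-01, 7.80588863e-05, 1.98875515e-01]), 'tool_rot': array([[-1.50565384e-03,  9.99998866e-01, -2.18719868e-05],
       [ 3.43440753e-04, -2.13549068e-05, -9.99999941e-01],
       [-9.99998808e-01, -1.50566126e-03, -3.43408210e-04]]), 'ft_force': array([ 0.33821985, -0.64384618,  1.19307142]), 'wrist_torque': array([0.02167753, 0.00209629, 0.00891404]), 'grip_width': 0.08540162583756254}
scene {'vertical_fov': 43.68186490783281, 'cx': 315.40382046178183, 'cy': 241.381935988812, 'eye': array([-0.06017549, -0.33811234,  1.03902259]), 'rotation': array([[ 0.66608822, -0.54983351,  0.50399365],
       [-0.74585563, -0.48639986,  0.4550984 ],
       [-0.00508591, -0.67904218, -0.73408163]])}
side {'vertical_fov': 43.64500326421947, 'cx': 329.0132552757572, 'cy': 230.78858363359953, 'eye': array([0.22347675, 1.13752591, 0.72197776]), 'rotation': array([[-0.90879433, -0.24322352,  0.33902092],
       [-0.41704893,  0.50464717, -0.75591099],
       [ 0.01276938, -0.82835593, -0.56005659]])}
wrist {'vertical_fov': 61.28460628123849, 'cx': 318.30094258766917, 'cy': 235.5343678783299, 'eye': array([0.54927757, 0.07035525, 0.37351677]), 'rotation': array([[ 9.99998623e-01, -1.35750272e-03, -9.54248204e-04],
       [-1.57048526e-03, -9.59950246e-01, -2.80166126e-01],
       [-5.35704518e-04,  2.80167239e-01, -9.59951057e-01]])}
```

View pics/scene0.png

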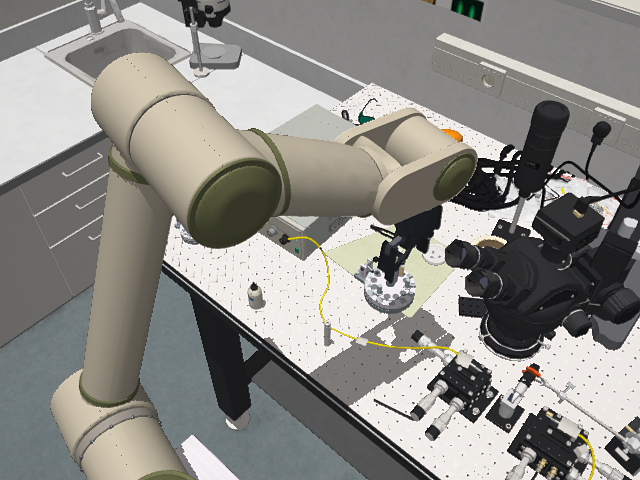

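View pics/side0.png

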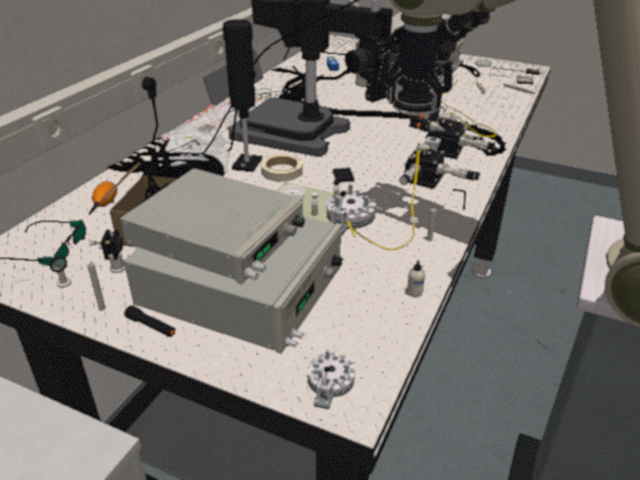

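View pics/wrist0.png

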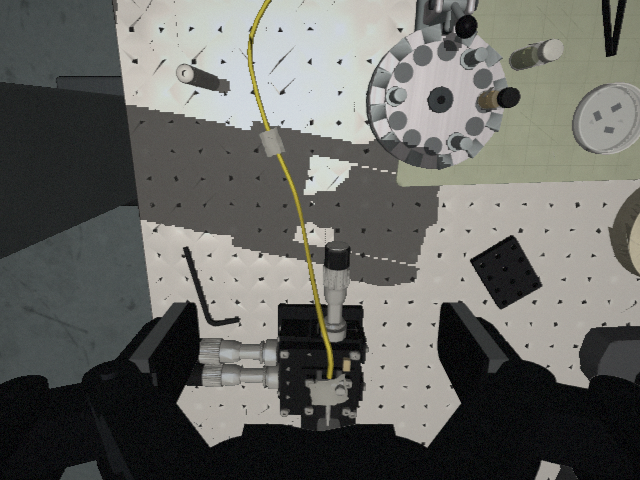

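The wrist picture shows the wheel hub at about (440,99), near peg top (397,95), right peg (460,143), left peg (475,57), the vial cap (507,98) and the black ball (467,27).

```bash
cat > h.py <<'E'
import numpy as np
def ray(ci,u,v,z):
    f=240/np.tan(np.radians(ci['vertical_fov']/2))
    d=ci['rotation']@np.array([(u-ci['cx'])/f,(v-ci['cy'])/f,1])
    return ci['eye']+d*(z-ci['eye'][2])/d[2]
def proj(ci,P):
    f=240/np.tan(np.radians(ci['vertical_fov']/2))
    c=ci['rotation'].T@(np.array(P)-ci['eye']); return np.round([ci['cx']+f*c[0]/c[2],ci['cy']+f*c[1]/c[2]],1)
E
python3 - <<'E'
from rig import env
import cv2
from h import *
ci=env.camera_info("wrist")
im=cv2.imread("pics/wrist0.png")
cv2.imwrite("pics/w0z.png",cv2.resize(im[0:190,350:570],None,fx=3.5,fy=3.1,interpolation=cv2.INTER_CUBIC))
for n,u,v,z in [("hub",440,99,.039),("near",397,95,.06),("right",460,143,.06),("left",475,57,.06),("ball",467,27,.08),("vialcap",509,98,.081),("post",184,73,.075),("tall",553,48,.054)]:
    print(n,ray(ci,u,v,z).round(4))
E
```

```text
hub [0.6445 0.0839 0.039 ]
near [0.6068 0.0859 0.06  ]
right [0.6563 0.0515 0.06  ]
left [0.6612 0.1115 0.06  ]
ball [0.6469 0.1271 0.08  ]
vialcap [0.6797 0.0828 0.081 ]
post [0.4569 0.0997 0.075 ]
tall [0.7191 0.1182 0.054 ]
```

View pics/w0z.png

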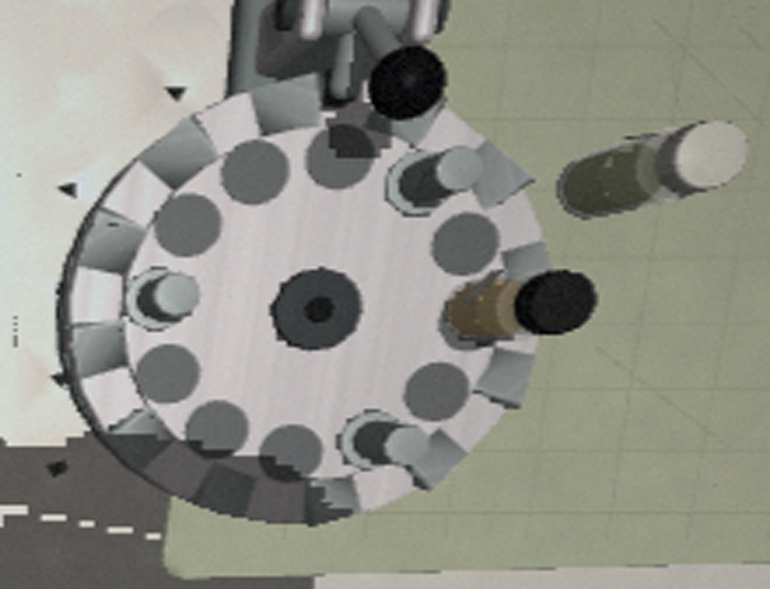

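Run:
```python
from rig import env
from h import *
from scipy.optimize import least_squares
ci=env.camera_info("wrist")
ci["eye"]
obs=[("near",400.9,95.2),("right",466.6,142.9),("left",481.7,54.2),("ball",466.6,26.5),("hub",440.3,99.7),("cap",508.3,97.4)]
for n,u,v in obs: print(n,ray(ci,u,v,{"hub":.039,"ball":.08,"cap":.081}.get(n,.06)).round(4))
def pts(p):
    x,y,t,w=p
    R=lambda a:np.array([[np.cos(a),-np.sin(a)],[np.sin(a),np.cos(a)]])
    L={"near":((-.036,0),.06,1),"right":((.018,-.0312),.06,1),"left":((.018,.0312),.06,1),"ball":((0,.044),.08,0),"hub":((0,0),.039,0),"cap":((.036,0),.081,1)}
    return {k:np.r_[R(t+(w if m else 0))@np.array(a)+[x,y],z] for k,(a,z,m) in L.items()}
def f(p):
    P=pts(p); return np.concatenate([proj(ci,P[n])-[u,v] for n,u,v in obs])
s=least_squares(f,[.64,.083,-.1,0],diff_step=1e-2);
print(s.x,s.fun.round(1)); print({k:v.round(4) for k,v in pts(s.x).items()})
```

```text
near [0.6097 0.0858 0.06  ]
right [0.6612 0.0516 0.06  ]
left [0.6658 0.1133 0.06  ]
ball [0.6466 0.1274 0.08  ]
hub [0.6448 0.0834 0.039 ]
cap [0.6792 0.0832 0.081 ]
[ 0.64474252  0.08380632 -0.05709643  0.        ] [-1.2 -0.1 -0.4 -0.1 -1.7 -0.9  1.1 -0.6  0.  -0.5  1.9  2.2]
{'near': array([0.6088, 0.0859, 0.06  ]), 'right': array([0.6609, 0.0516, 0.06  ]), 'left': array([0.6645, 0.1139, 0.06  ]), 'ball': array([0.6473, 0.1277, 0.08  ]), 'hub': array([0.6447, 0.0838, 0.039 ]), 'cap': array([0.6807, 0.0818, 0.081 ])}
```

Call:
play_rows(travel=[[1.5,1.7,0],[1.5,1.7,0],[1.5,1.7,0],[1.5,1.7,0],[1.5,1.7,0],[1.5,1.7,0],[0,0,0],[0,0,0]], rotation=[[0,0,0],[0,0,0],[0,0,0],[0,0,0],[0,0,0],[0,0,0],[0,0,0],[0,0,0]], claw=[0,0,0,0,0,0,0,0])

```text
time_s: 0.82
position: [0.6419, 0.1065, 0.1962]
tool_rot: [[-0.007, 1.0, -0.002], [0.0, -0.002, -1.0], [-1.0, -0.007, -0.0]]
ft_force: [-0.1, -0.5, -0.0]
grip_width: -0.0002
```

Run:
```python
from rig import env
import cv2
from h import *
print(env.observe()["position"],env.observe()["ft_force"])
ci=env.camera_info("wrist")
im=env.get_image("wrist"); cv2.imwrite("pics/w1.png",im[:,:,::-1])
im=env.get_image("side")[100:300,200:460]; cv2.imwrite("pics/s1.png",cv2.resize(im[:,:,::-1],None,fx=3,fy=3,interpolation=cv2.INTER_CUBIC))
print("boxcorner",ray(env.camera_info("side"),342,240,.0),ray(env.camera_info("side"),342,232,.06))
print(proj(ci,[.647,.1277,.08]),proj(ci,[.6447,.0838,.039]))
```

```text
[0.64189735 0.10649683 0.19619636] [-0.14525916 -0.45098191 -0.03630576]
boxcorner [0.62146053 0.18265197 0.        ] [0.5993998  0.23682369 0.06      ]
[327.1 188. ] [323.6 231.2]
```

View pics/w1.png

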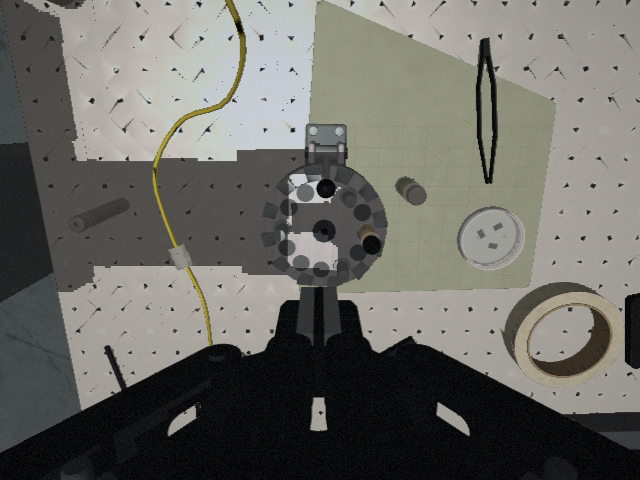

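View pics/s1.png

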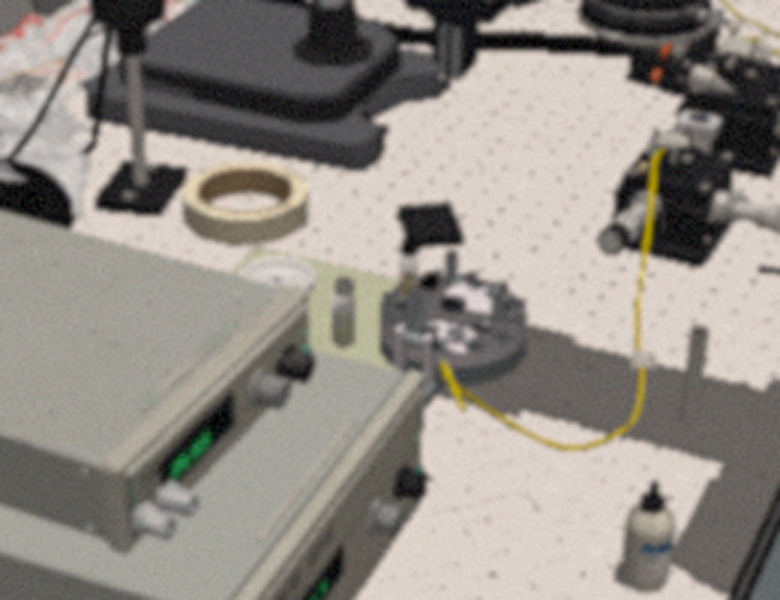

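Call:
play_rows(travel=[[0,-0.1,-3],[0,-0.1,-3],[0,0,-3],[0,0,-1.5],[0,0,0]], rotation=[[0,0,0],[0,0,0],[0,0,0],[0,0,0],[0,0,0]], claw=[0,0,0,0,0])

```text
time_s: 1.33
position: [0.6395, 0.0996, 0.0911]
tool_rot: [[-0.001, 1.0, -0.007], [-0.001, -0.007, -1.0], [-1.0, -0.001, 0.001]]
ft_force: [-0.8, 0.5, 0.6]
grip_width: 0.0001
```

Call:
play_rows(travel=[[0.1,0.1,-1.0],[0.1,0.1,-0.8],[0,0,0]], rotation=[[0,0,0],[0,0,0],[0,0,0]], claw=[0,0,0])

```text
time_s: 1.58
position: [0.6417, 0.1, 0.0741]
tool_rot: [[0.001, 1.0, -0.01], [-0.001, -0.01, -1.0], [-1.0, 0.001, 0.001]]
ft_force: [-0.3, -0.0, -0.5]
grip_width: -0.0001
```

Run:
```python
from rig import env
import cv2
from h import *
print(env.observe()["position"],env.observe()["ft_force"])
im=env.get_image("wrist"); cv2.imwrite("pics/w2.png",im[:,:,::-1])
im=env.get_image("side")[130:240,280:420]; cv2.imwrite("pics/s2.png",cv2.resize(im[:,:,::-1],None,fx=5,fy=5,interpolation=cv2.INTER_CUBIC))
```

```text
[0.6417496  0.09999982 0.07408165] [-0.33296167 -0.03489849 -0.54658827]
```

View pics/w2.png

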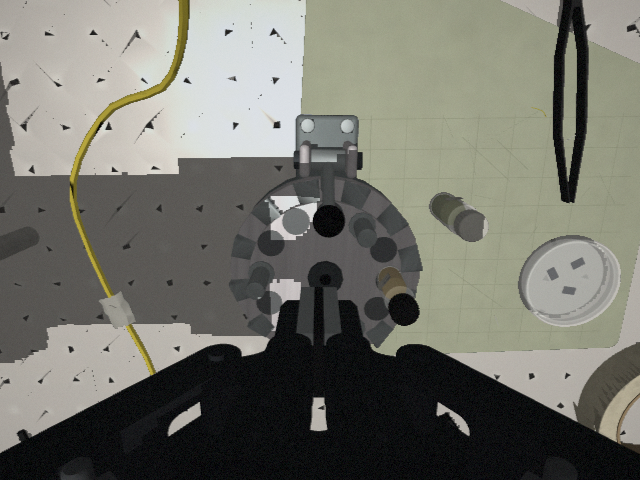

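View pics/s2.png

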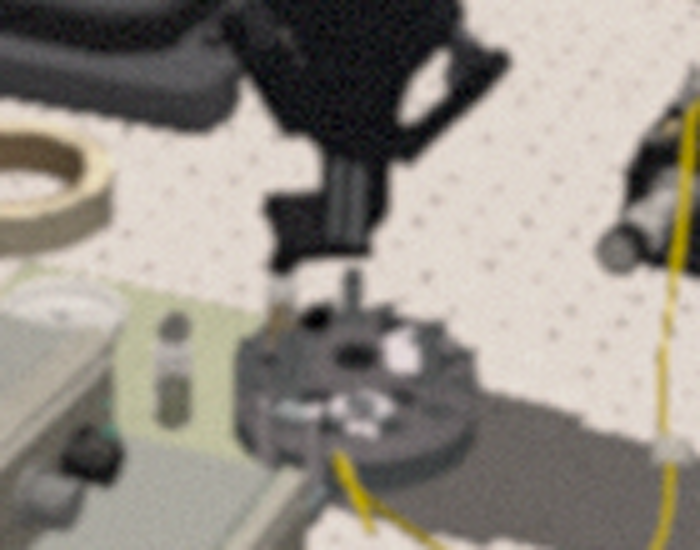

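The ball at (329,221) is clear of the shut fingertip, which ends near (319,290). The wheel and vial are undisturbed. I'll push toward +y.

Call:
play_rows(travel=[[0,0.5,0],[0,0.5,0],[0,0.5,0],[0,0.5,0],[0,0.5,0],[0,0.5,0]], rotation=[[0,0,0],[0,0,0],[0,0,0],[0,0,0],[0,0,0],[0,0,0]], claw=[0,0,0,0,0,0])

```text
time_s: 2.18
position: [0.6438, 0.1328, 0.0789]
tool_rot: [[0.009, 1.0, -0.01], [-0.001, -0.01, -1.0], [-1.0, 0.009, 0.001]]
ft_force: [0.4, -0.1, 0.5]
grip_width: 0.0001
```

Call:
play_rows(travel=[[0,0.4,-0.3],[0,0.4,-0.2],[0,0.4,0],[0,0,0],[0,0,0]], rotation=[[0,0,0],[0,0,0],[0,0,0],[0,0,0],[0,0,0]], claw=[0,0,0,0,0])

```text
time_s: 2.6
position: [0.6434, 0.1481, 0.0731]
tool_rot: [[0.008, 1.0, -0.007], [-0.001, -0.007, -1.0], [-1.0, 0.009, 0.001]]
ft_force: [0.3, 0.2, 0.1]
grip_width: 0.0001
```

```bash
cat > look.py <<'E'
import sys,cv2
from rig import env
from h import *
t=sys.argv[1]
print(env.observe()["position"],env.observe()["ft_force"].round(2))
ci=env.camera_info("wrist")
im=env.get_image("wrist"); cv2.imwrite(f"pics/w{t}.png",im[:,:,::-1])
if len(sys.argv)>2:
    im=env.get_image("side")[130:240,280:420]; cv2.imwrite(f"pics/s{t}.png",cv2.resize(im[:,:,::-1],None,fx=5,fy=5,interpolation=cv2.INTER_CUBIC))
for n,p in dict(hub=[.6447,.0838,.039],balldown=[.647,.1277,.08],ballpark=[.6495,.1715,.08]).items(): print(n,proj(ci,p))
E
python3 look.py 3 1
```

```text
[0.64344848 0.14811817 0.07308443] [0.32 0.18 0.12]
hub [322.  355.8]
balldown [327.9 322.6]
ballpark [333.5 230.9]
```

View pics/w3.png

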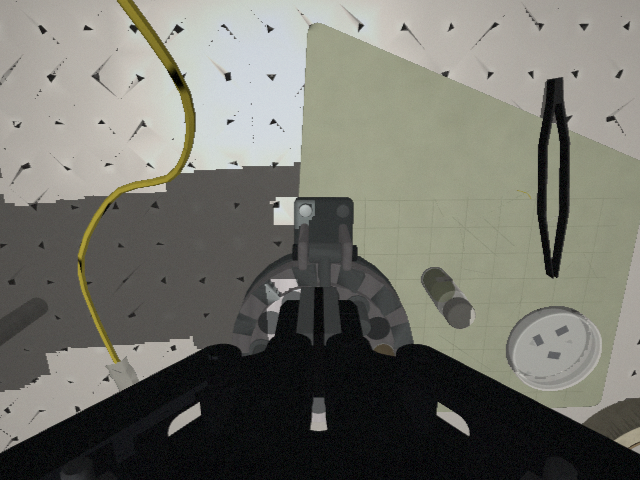

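View pics/s3.png

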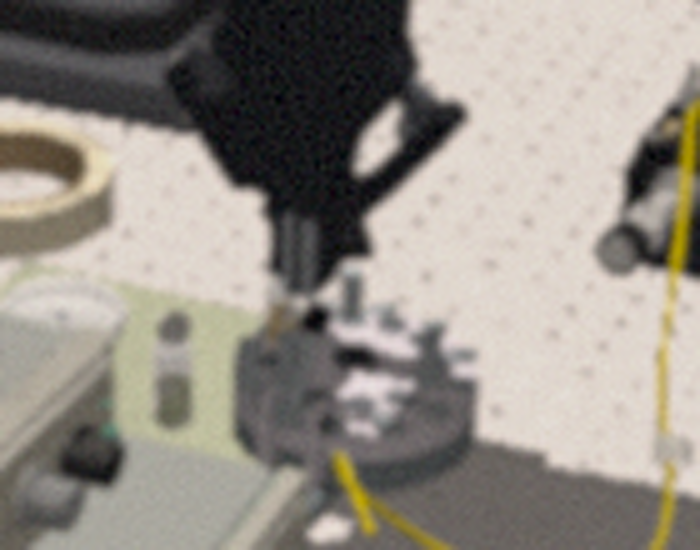

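Run:
```python
from rig import env
from h import *
c=env.camera_info("side")
for n,p in dict(hub=[.6447,.0838,.039],balldown=[.647,.1277,.08],up=[.6485,.15,.086],ballpark=[.6495,.1715,.08],tcp2=[.6417,.1,.074],tcp3=[.6434,.148,.073],cap=[.681,.082,.081]).items():
    q=proj(c,p); print(n,q,(q-[280,130])*5)
w=env.camera_info("wrist")
print(proj(w,[.6434,.148,.073]),proj(w,[.6434,.159,.073]))
```

```text
hub [350.7 199.7] [353.5 348.5]
balldown [342.3 192.5] [311.5 312.5]
up [337.4 194.8] [287. 324.]
ballpark [332.7 202. ] [263.5 360. ]
tcp2 [349.6 189.6] [348. 298.]
tcp3 [339.9 200.2] [299.5 351. ]
cap [336.4 179.2] [282. 246.]
[319.4 275.3] [319.2 252.7]
```

```bash
python3 - <<'E'
from rig import env
from h import *
c=env.camera_info("side");w=env.camera_info("wrist")
for d in [0,.01,.02,.03,.04]:
  for e in [-.011,0,.011]:
    p=[.6434,.148+e,.073+d]
    print(d,e,proj(w,p),(proj(c,p)-[280,130])*5)
E
python3 - <<'E'
import cv2
im=cv2.imread("pics/w3.png")
cv2.imwrite("pics/w3z.png",cv2.resize(im[180:380,220:420],None,fx=3,fy=3,interpolation=cv2.INTER_CUBIC)*1)
import numpy as np
g=np.clip(255*(cv2.imread("pics/w3z.png")/255.)**0.5,0,255).astype('uint8');cv2.imwrite("pics/w3z.png",g)
E
```

```text
0 -0.011 [319.6 297.1] [310. 339.]
0 0 [319.4 275.3] [299.5 351. ]
0 0.011 [319.2 252.7] [289.  363.5]
0.01 -0.011 [319.9 306.7] [310.5 318.5]
0.01 0 [319.7 283.8] [300.  330.5]
0.01 0.011 [319.5 260.2] [289.5 343. ]
0.02 -0.011 [320.2 317.3] [311. 298.]
0.02 0 [320.  293.4] [300.5 310. ]
0.02 0.011 [319.8 268.5] [290. 322.]
0.03 -0.011 [320.6 329.2] [312. 277.]
0.03 0 [320.3 304. ] [301. 289.]
0.03 0.011 [320.1 277.9] [290.5 301. ]
0.04 -0.011 [320.9 342.6] [312.5 256. ]
0.04 0 [320.7 316.1] [301.5 268. ]
0.04 0.011 [320.5 288.5] [291. 280.]
```

View pics/w3z.png

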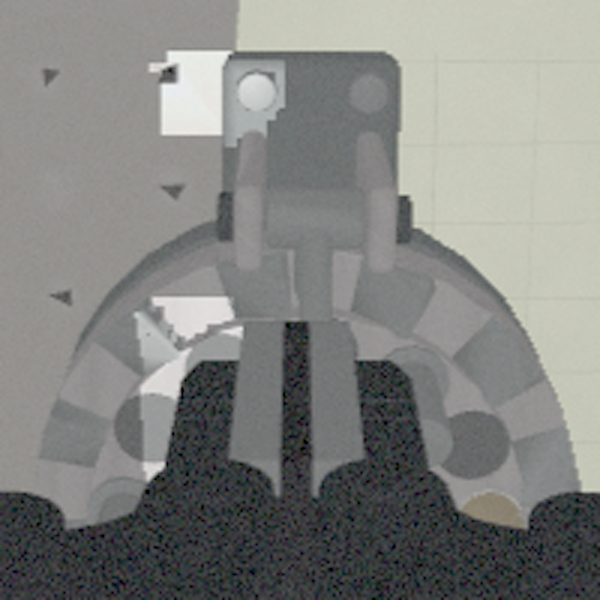

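The side and wrist views agree that the visible fingertip is about 35–40 mm above the reported TCP. It passed over the ball without moving it: the ball is still down at side crop (315,320). I'll back off and descend to verify this.

Call:
play_rows(travel=[[0,-1,0.6],[0,-1,0],[0,-1,0],[0,-1,0],[0,-0.6,0],[0,0,0]], rotation=[[0,0,0],[0,0,0],[0,0,0],[0,0,0],[0,0,0],[0,0,0]], claw=[0,0,0,0,0,0])

```text
time_s: 3.2
position: [0.6438, 0.0947, 0.0805]
tool_rot: [[0.01, 1.0, -0.01], [-0.001, -0.01, -1.0], [-1.0, 0.01, 0.001]]
ft_force: [0.7, 0.1, 0.4]
grip_width: 0.0002
```

Call:
play_rows(travel=[[-0.1,0.3,-1],[-0.1,0.2,-0.8],[0,0.2,-0.6],[0,0,0]], rotation=[[0,0,0],[0,0,0],[0,0,0],[0,0,0]], claw=[0,0,0,0])

```text
time_s: 3.53
position: [0.6411, 0.1019, 0.0536]
tool_rot: [[0.009, 1.0, -0.011], [-0.001, -0.011, -1.0], [-1.0, 0.009, 0.001]]
ft_force: [-0.7, -0.0, -0.1]
grip_width: 0.0001
```

```bash
python3 look.py 4 1
```

```text
[0.64111694 0.10191018 0.0535727 ] [-0.72 -0.   -0.05]
hub [326.7 297.9]
balldown [335.1 238.5]
ballpark [342.  119.1]
```

View pics/w4.png

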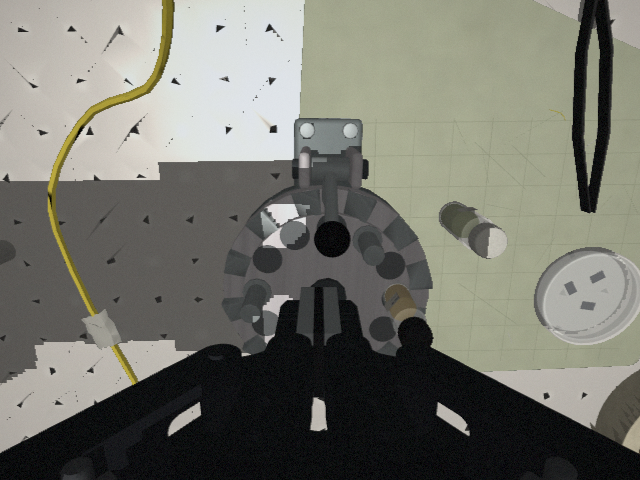

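View pics/s4.png

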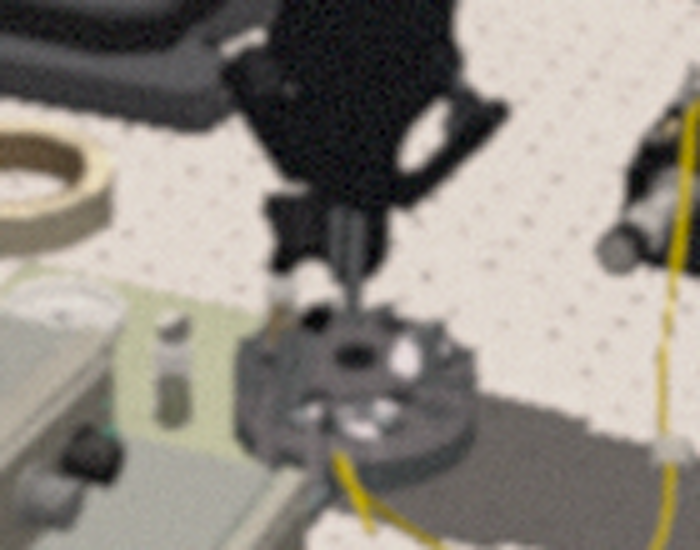

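The finger bottom is at about (345,278) in the side crop, still above the ball's height. I'll continue down.

Call:
play_rows(travel=[[0,0.1,-0.7],[0,0.1,-0.7],[0,0,0]], rotation=[[0,0,0],[0,0,0],[0,0,0]], claw=[0,0,0])

```text
time_s: 3.88
position: [0.6422, 0.1045, 0.0402]
tool_rot: [[0.012, 1.0, -0.01], [-0.001, -0.01, -1.0], [-1.0, 0.012, 0.001]]
ft_force: [0.1, -0.1, -0.9]
grip_width: 0.0004
```

```bash
python3 look.py 5 1
python3 - <<'E'
import cv2
from rig import env
im=env.get_image("scene")[220:340,320:470]; cv2.imwrite("pics/c5.png",cv2.resize(im[:,:,::-1],None,fx=5,fy=5,interpolation=cv2.INTER_CUBIC))
E
```

```text
[0.64222642 0.10447898 0.04020262] [ 0.06 -0.12 -0.88]
hub [325.2 314.9]
balldown [334.3 256.6]
ballpark [342.  127.8]
```

View pics/w5.png

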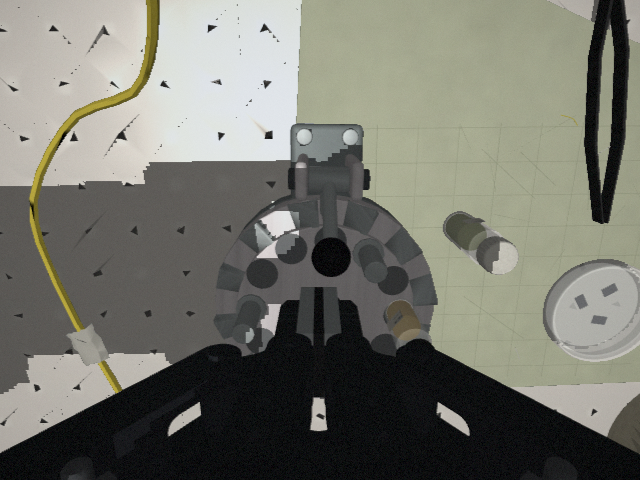

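View pics/s5.png

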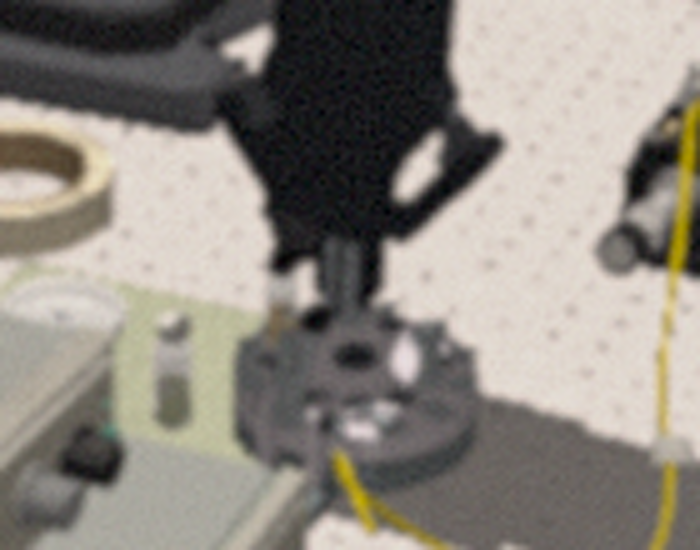

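View pics/c5.png

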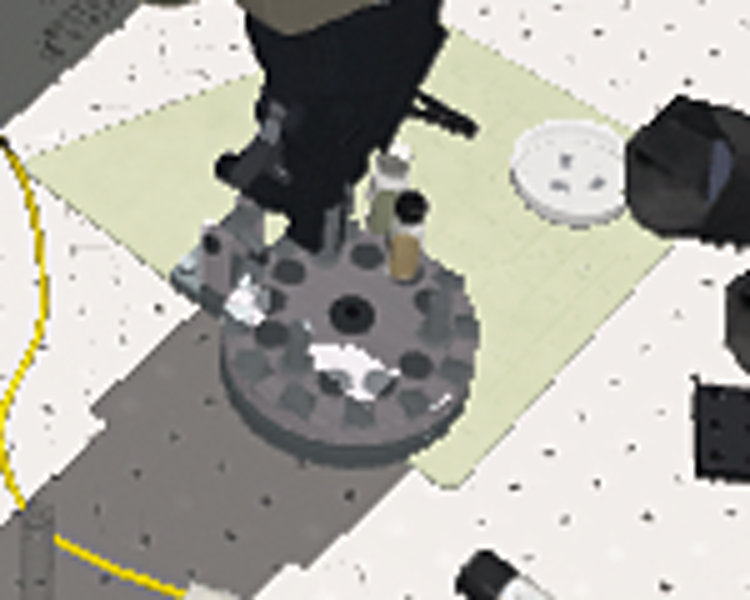

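The finger bottom is at about (345,303) in the side crop, so the tip is at z ≈ 0.078. I'll lower it about 8 mm more, then push.

Call:
play_rows(travel=[[-0.1,0,-0.6],[0,0.3,-0.2],[0,0.4,-0.1],[0,0.4,0],[0,0.4,0],[0,0,0]], rotation=[[0,0,0],[0,0,0],[0,0,0],[0,0,0],[0,0,0],[0,0,0]], claw=[0,0,0,0,0,0])

```text
time_s: 4.53
position: [0.6423, 0.1205, 0.0326]
tool_rot: [[0.016, 1.0, -0.011], [-0.002, -0.011, -1.0], [-1.0, 0.016, 0.001]]
ft_force: [-0.1, -0.2, 0.2]
grip_width: 0.0
```

```bash
python3 look.py 6 1
```

```text
[0.64228262 0.12048351 0.03258895] [-0.07 -0.21  0.15]
hub [325.9 353. ]
balldown [335.8 307.7]
ballpark [343.6 181. ]
```

View pics/w6.png

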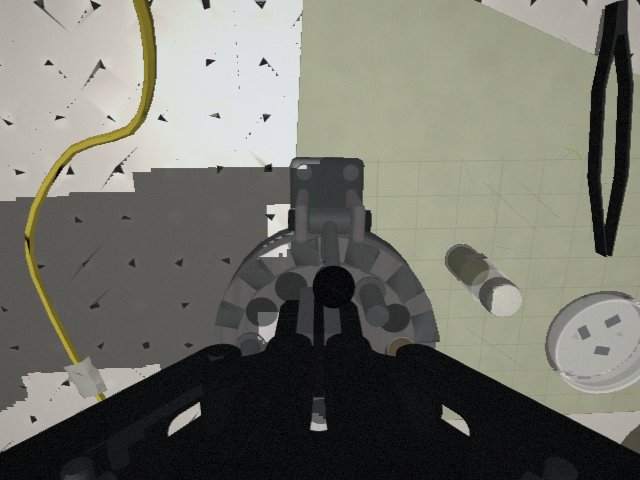

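View pics/s6.png

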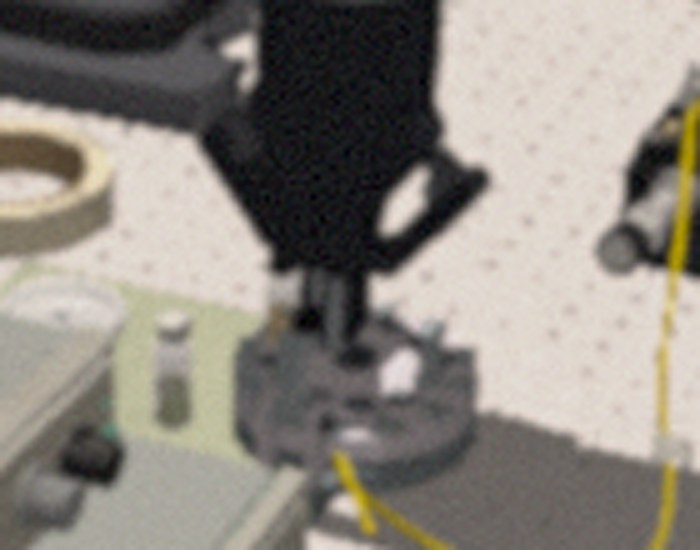

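Contact confirmed: the ball at (333,287) has moved outward from its down position (336,308). I'll continue the push.

Call:
play_rows(travel=[[0,0.4,0],[0,0.4,0],[0,0.4,0],[0,0.4,0],[0,0.4,0],[0,0.4,0],[0,0.3,0],[0,0,0],[0,0,0],[0,0,0]], rotation=[[0,0,0],[0,0,0],[0,0,0],[0,0,0],[0,0,0],[0,0,0],[0,0,0],[0,0,0],[0,0,0],[0,0,0]], claw=[0,0,0,0,0,0,0,0,0,0])

```text
time_s: 5.47
position: [0.6424, 0.1502, 0.0329]
tool_rot: [[0.016, 1.0, -0.011], [-0.002, -0.011, -1.0], [-1.0, 0.016, 0.001]]
ft_force: [-0.5, -0.6, -0.4]
grip_width: -0.0001
```

```bash
python3 look.py 7 1
```

```text
[0.64237494 0.15023123 0.0328584 ] [-0.49 -0.56 -0.36]
hub [326.1 405.5]
balldown [335.6 381.2]
ballpark [342.9 269.2]
```

View pics/w7.png

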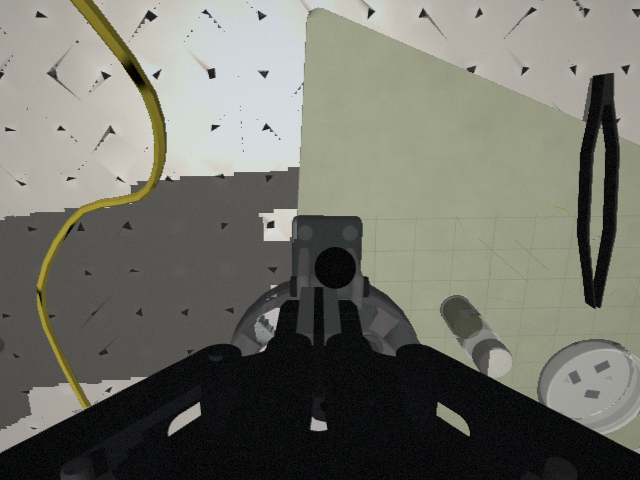

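View pics/s7.png

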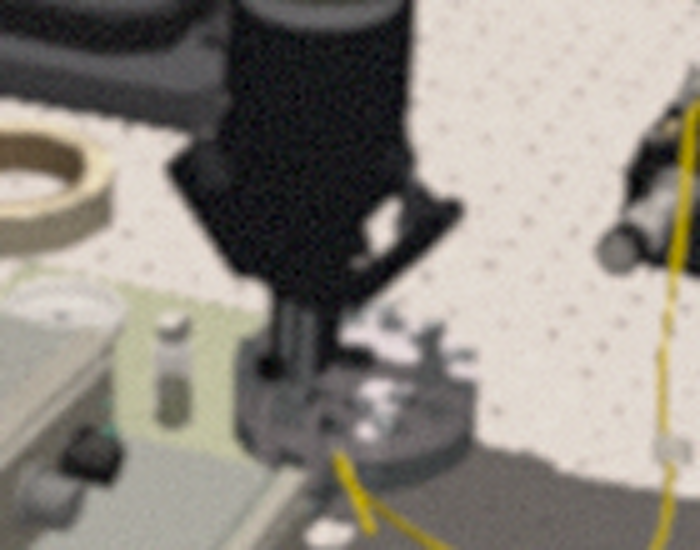

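The ball is at (335,268), matching the parked prediction (343,269), so the pawl is parked and the wheel is unmoved. I'll lift and move to the near side of peg_near.

Call:
play_rows(travel=[[0,-0.4,1.5],[0,0,2],[0,0,1.5],[-0.8,-2,0],[-0.8,-2,0],[-0.8,-2,0],[-0.8,-2,0],[0,0,0]], rotation=[[0,0,0],[0,0,0],[0,0,0],[0,0,0],[0,0,0],[0,0,0],[0,0,0],[0,0,0]], claw=[0,0,0,0,0,0,0,0])

```text
time_s: 6.23
position: [0.6088, 0.0624, 0.085]
tool_rot: [[0.017, 1.0, -0.01], [-0.002, -0.01, -1.0], [-1.0, 0.017, 0.002]]
ft_force: [-0.5, 0.1, 0.5]
grip_width: -0.0001
```

```bash
python3 look.py 8
```

```text
[0.60879625 0.06238917 0.08495235] [-0.48  0.07  0.52]
hub [381.9 207.7]
balldown [406.6 128.2]
ballpark [418.3  14.7]
```

View pics/w8.png

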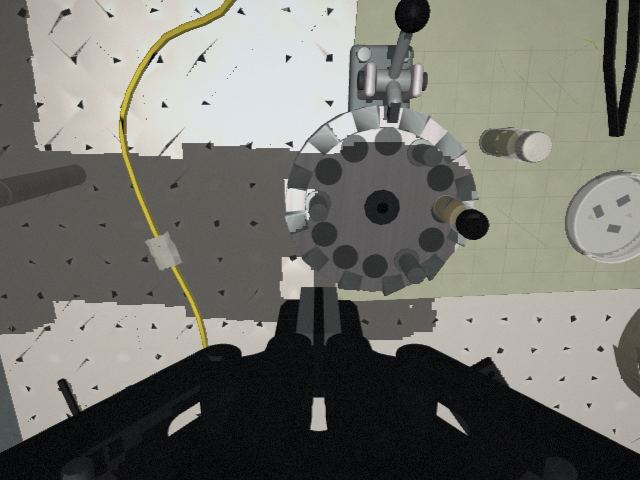

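Run:
```python
import cv2,numpy as np
im=cv2.imread("pics/w8.png")[90:300,275:500]
z=cv2.resize(im,None,fx=3.5,fy=2.8,interpolation=cv2.INTER_CUBIC)
z=(255*(z/255.)**0.55).astype('uint8'); cv2.imwrite("pics/w8z.png",z)
```

View pics/w8z.png

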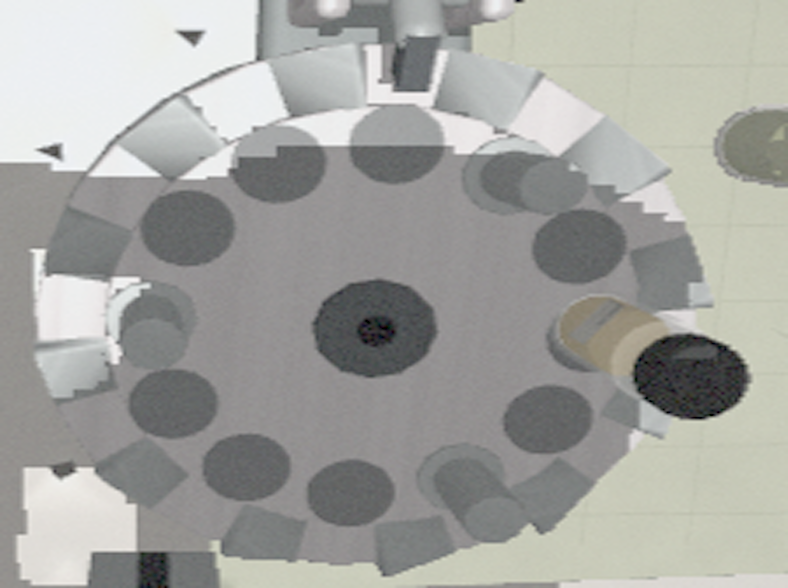

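```bash
cat > fit.py <<'E'
import numpy as np
from scipy.optimize import least_squares
def P(ci,p):
    f=240/np.tan(np.radians(ci['vertical_fov']/2)); c=ci['rotation'].T@(np.array(p)-ci['eye'])
    return np.array([ci['cx']+f*c[0]/c[2],ci['cy']+f*c[1]/c[2]])
PEG={'near':180,'left':60,'right':-60}
def fit(ci,pegs,discs,hub,x0=(.6447,.0838,-.03)):
    # wheel abs angle a (yaw+joint)
    def pt(p,deg,z): a=np.radians(deg)+p[2]; return [p[0]+.036*np.cos(a),p[1]+.036*np.sin(a),z]
    def f(p):
        r=[P(ci,[p[0],p[1],.039])-hub]
        for k,uv in pegs.items(): r.append(P(ci,pt(p,PEG[k],.06))-uv)
        for uv in discs:
            c=[P(ci,pt(p,d,.0352))-uv for d in range(0,360,30)]
            r.append(min(c,key=lambda e:e@e))
        return np.concatenate(r)
    s=least_squares(f,x0); return s.x,s.fun
E
python3 - <<'E'
from rig import env
from fit import *
from h import ray
ci=env.camera_info("wrist")
g=lambda a,b:np.array([275+a/3.5,90+b/2.8])
x,r=fit(ci,{'near':g(155,343),'left':g(553,186),'right':g(497,519)},[g(*q) for q in [(180,228),(279,164),(396,145),(579,246),(548,420),(351,492),(247,467),(173,403)]],g(376,328))
print(x,r.round(1))
b=ray(ci,412,14,.08); print(b, np.arctan2(-(b[0]-x[0]),b[1]-x[1]))
print("near peg",x[:2]+.036*np.array([np.cos(np.pi+x[2]),np.sin(np.pi+x[2])]))
E
```

```text
[ 0.64561889  0.08512119 -0.06958213] [ 0.   0.6 -0.6  0.5 -0.1  0.1 -0.2  0.1  2.1 -0.  -0.5 -0.1 -0.1 -0.5
 -0.2 -0.2 -0.2 -0.6 -0.2  0.1 -0.1 -0.1  0.   0.1]
[0.64755429 0.17317934 0.08      ] -0.021975158404971155
near peg [0.60970601 0.08762413]
```

Fit residuals are mostly under 1 px: hub (0.6456, 0.0851), near peg (0.6097, 0.0876). I'll descend beside the peg.

Call:
play_rows(travel=[[0,0,-2],[0,0,-2],[0,0,-1.5],[0,0,-0.5],[0,0,0]], rotation=[[0,0,0],[0,0,0],[0,0,0],[0,0,0],[0,0,0]], claw=[0,0,0,0,0])

```text
time_s: 6.7
position: [0.6116, 0.0659, 0.0245]
tool_rot: [[0.022, 1.0, -0.01], [-0.001, -0.01, -1.0], [-1.0, 0.022, 0.001]]
ft_force: [-0.1, 0.2, 0.1]
grip_width: -0.0001
```

```bash
python3 look.py 9 1
```

```text
[0.61164043 0.06593787 0.02446543] [-0.07  0.24  0.06]
hub [399.3 247.3]
balldown [444.4 146.6]
ballpark [466.7 -26.2]
```

View pics/w9.png

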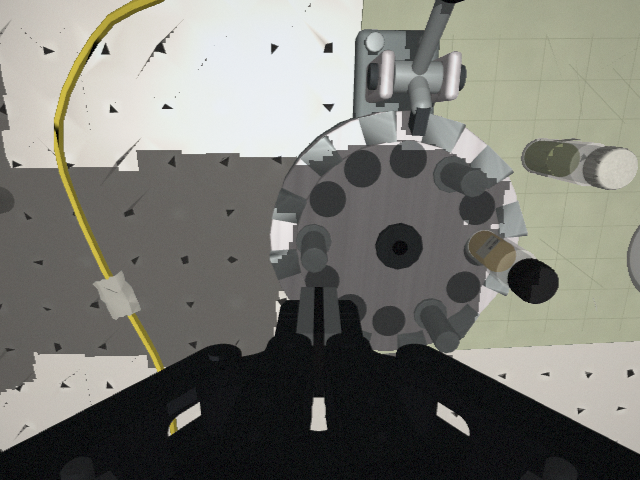

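View pics/s9.png

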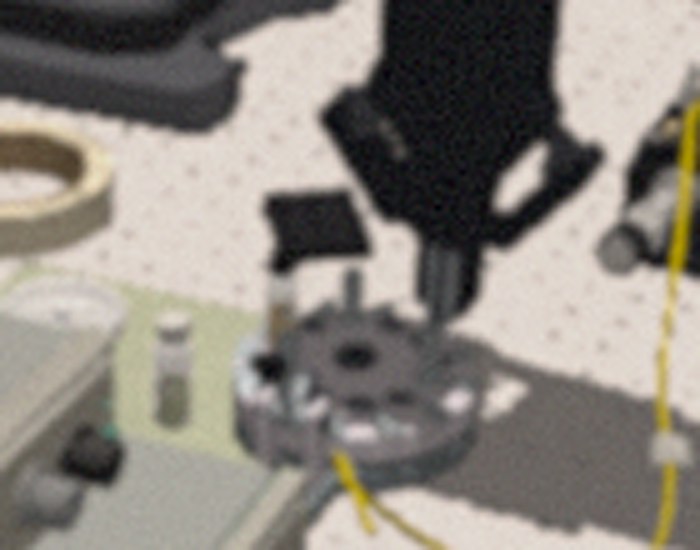

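Run:
```python
from rig import env
from fit import P
c=env.camera_info("side")
for z in (.05,.055,.06,.065,.07): print(z,[((P(c,[.6116+dx,.0659+dy,z])-[280,130])*5).round(0) for dx,dy in ((-.011,.011),(.011,.011),(-.011,-.011))])
```

```text
0.05 [array([454., 343.]), array([407., 331.]), array([472., 319.])]
0.055 [array([455., 333.]), array([408., 321.]), array([473., 310.])]
0.06 [array([455., 323.]), array([408., 312.]), array([473., 300.])]
0.065 [array([456., 313.]), array([409., 302.]), array([474., 290.])]
0.07 [array([456., 303.]), array([409., 292.]), array([475., 280.])]
```

Call:
play_rows(travel=[[0,-0.1,-0.5],[0,-0.1,-0.5],[0,0,0]], rotation=[[0,0,0],[0,0,0],[0,0,0]], claw=[0,0,0])

```text
time_s: 7.05
position: [0.6137, 0.0641, 0.0174]
tool_rot: [[0.029, 1.0, -0.01], [-0.001, -0.01, -1.0], [-1.0, 0.029, 0.001]]
ft_force: [1.6, -0.8, -0.4]
grip_width: -0.0002
```

Call:
play_rows(travel=[[-0.1,0,-0.4],[0,0.2,0],[0,0.3,0],[0,0.3,0],[0,0.3,0],[0,0,0]], rotation=[[0,0.02,0],[0,0.01,0],[0,0,0],[0,0,0],[0,0,0],[0,0,0]], claw=[0,0,0,0,0,0])

```text
time_s: 7.55
position: [0.6132, 0.0759, 0.0138]
tool_rot: [[-0.003, 1.0, -0.01], [-0.002, -0.01, -1.0], [-1.0, -0.003, 0.002]]
ft_force: [-0.2, 0.9, 0.4]
grip_width: 0.0003
```

```bash
python3 look.py 10 1;python3 - <<'E'
import cv2,numpy as np
im=cv2.imread("pics/w10.png")[100:400,220:560]
z=cv2.resize(im,None,fx=2.2,fy=2,interpolation=cv2.INTER_CUBIC)
z=(255*(z/255.)**0.55).astype('uint8'); cv2.imwrite("pics/w10z.png",z)
E
```

```text
[0.61321224 0.07588786 0.01380045] [-0.16  0.94  0.44]
hub [398.9 280.3]
balldown [443.4 187.9]
ballpark [467.8   5.4]
```

View pics/w10z.png

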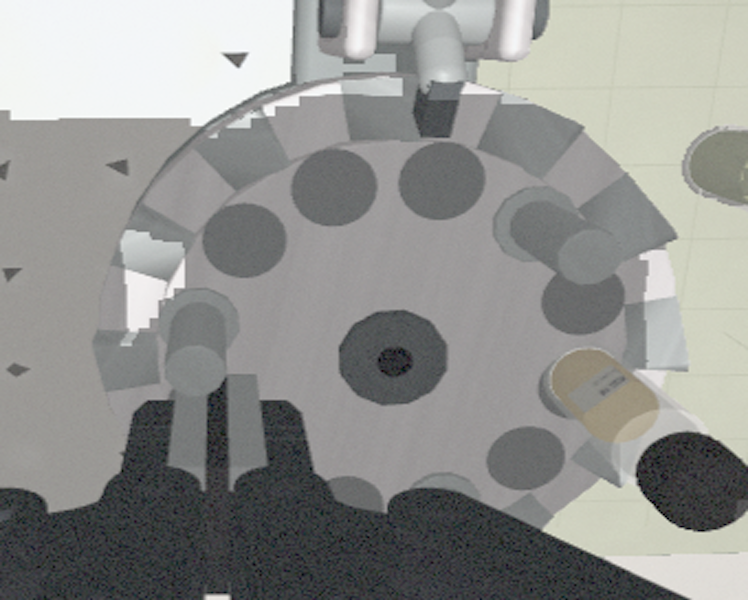

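View pics/s10.png

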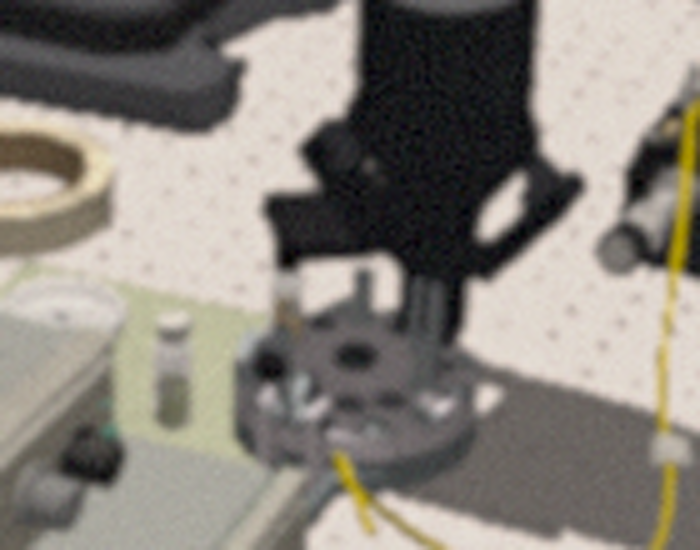

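Run:
```python
from rig import env
from fit import *
ci=env.camera_info("wrist")
g=lambda a,b:np.array([220+a/2.2,100+b/2.])
x,r=fit(ci,{'near':g(195,371),'left':g(585,256)},[g(*q) for q in [(244,240),(334,187),(441,181),(584,301),(525,458)]],g(393,358))
print(x,r.round(1))
print("near peg",x[:2]+.036*np.array([np.cos(np.pi+x[2]),np.sin(np.pi+x[2])]))
```

```text
[ 0.64472222  0.08341738 -0.2049592 ] [ 0.2  1.3 -0.3 -0.3  1.8  0.4 -0.2  0.  -0.4  0.1 -0.1 -0.2 -1.  -1.2
 -0.3 -0.1]
near peg [0.60947572 0.09074436]
```

Wheel angle is now -0.205 rad in the world (about -0.135 moved). I'll push on slowly and stop just short of the target.

Call:
play_rows(travel=[[0,0.2,0],[0,0.2,0],[0,0.2,0],[0,0.2,0],[0,0.1,0],[0,0,0],[0,0,0]], rotation=[[0,0,0],[0,0,0],[0,0,0],[0,0,0],[0,0,0],[0,0,0],[0,0,0]], claw=[0,0,0,0,0,0,0])

```text
time_s: 8.23
position: [0.6138, 0.0849, 0.0142]
tool_rot: [[-0.001, 1.0, -0.011], [-0.003, -0.011, -1.0], [-1.0, -0.001, 0.003]]
ft_force: [0.4, -0.9, -1.7]
grip_width: 0.0004
```

```bash
python3 look.py 11;python3 - <<'E'
import cv2,numpy as np
im=cv2.imread("pics/w11.png")[100:400,220:560]
z=cv2.resize(im,None,fx=2.2,fy=2,interpolation=cv2.INTER_CUBIC)
z=(255*(z/255.)**0.55).astype('uint8'); cv2.imwrite("pics/w11z.png",z)
E
```

```text
[0.6138032  0.08489871 0.01422179] [ 0.4  -0.88 -1.7 ]
hub [396.4 300.6]
balldown [438.8 220.2]
ballpark [461.8  47.1]
```

View pics/w11z.png

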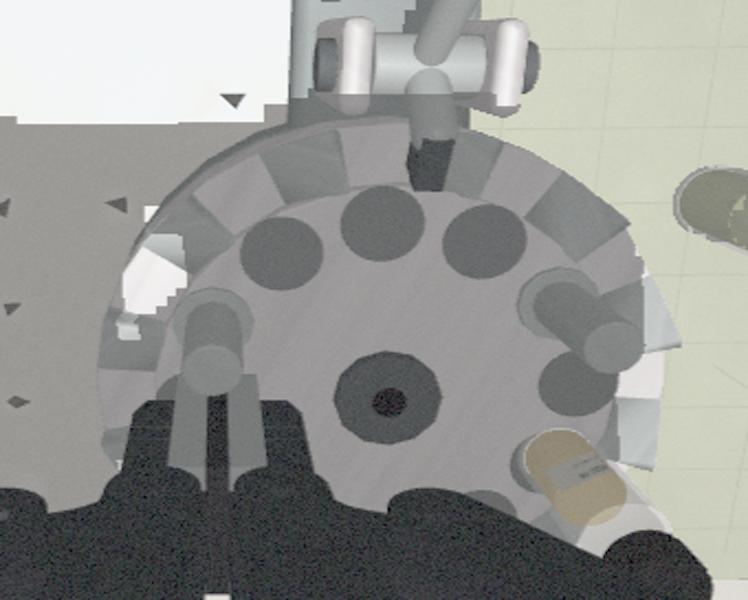

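Run:
```python
from rig import env
from fit import *
ci=env.camera_info("wrist")
g=lambda a,b:np.array([220+a/2.2,100+b/2.])
x,r=fit(ci,{'near':g(212,370),'left':g(612,348)},[g(*q) for q in [(281,253),(383,223),(484,241),(578,383)]],g(387,398),x0=(.6447,.0838,-.45))
print(x,r.round(1))
# yaw from bracket pivot & nose: pivot cheeks, pivot z .044, y 66
for n,a,b,z in [("cheekL",358,62,.05),("cheekR",507,62,.05),("pivotends",327,65,.044),("pivR",530,65,.044)]:
    u=g(a,b); f=240/np.tan(np.radians(ci['vertical_fov']/2)); d=ci['rotation']@np.array([(u[0]-ci['cx'])/f,(u[1]-ci['cy'])/f,1]); p=ci['eye']+d*(z-ci['eye'][2])/d[2]; print(n,p.round(4))
```

```text
[ 0.64464897  0.08390534 -0.47193637] [ 0.4  1.4 -0.3 -0.5  0.8 -0.3  0.  -0.2 -0.5 -0.1 -0.1  0.1 -0.4 -0.2]
cheekL [0.6353 0.1507 0.05  ]
cheekR [0.6577 0.1504 0.05  ]
pivotends [0.6314 0.15   0.044 ]
pivR [0.6633 0.1496 0.044 ]
```

Call:
play_rows(travel=[[0,0.15,0],[0,0.1,0],[0,0.05,0],[0,0,0]], rotation=[[0,0,0],[0,0,0],[0,0,0],[0,0,0]], claw=[0,0,0,0])

```text
time_s: 8.62
position: [0.614, 0.0879, 0.0143]
tool_rot: [[-0.001, 1.0, -0.011], [-0.003, -0.011, -1.0], [-1.0, -0.001, 0.003]]
ft_force: [1.0, -0.4, -0.5]
grip_width: 0.0002
```

Call:
play_rows(travel=[[0,-0.5,0],[0,-0.8,0],[0,-0.8,0],[0,0,2],[0,0,2.5],[0,0,2.5],[0,0,0]], rotation=[[0,0,0],[0,0,0],[0,0,0],[0,0,0],[0,0,0],[0,0,0],[0,0,0]], claw=[0,0,0,0,0,0,0])

```text
time_s: 9.2
position: [0.6118, 0.0622, 0.0851]
tool_rot: [[-0.007, 1.0, -0.013], [-0.002, -0.013, -1.0], [-1.0, -0.007, 0.002]]
ft_force: [0.5, -0.8, 0.9]
grip_width: -0.0003
```

```bash
python3 look.py 12;python3 - <<'E'
import cv2,numpy as np
im=cv2.imread("pics/w12.png")[0:300,260:520]
z=cv2.resize(im,None,fx=3,fy=2,interpolation=cv2.INTER_CUBIC)
z=(255*(z/255.)**0.55).astype('uint8'); cv2.imwrite("pics/w12z.png",z)
E
```

```text
[0.61184117 0.06216885 0.08505901] [ 0.46 -0.83  0.89]
hub [378.6 207.5]
balldown [399.9 127.6]
ballpark [410.9  13.4]
```

View pics/w12z.png

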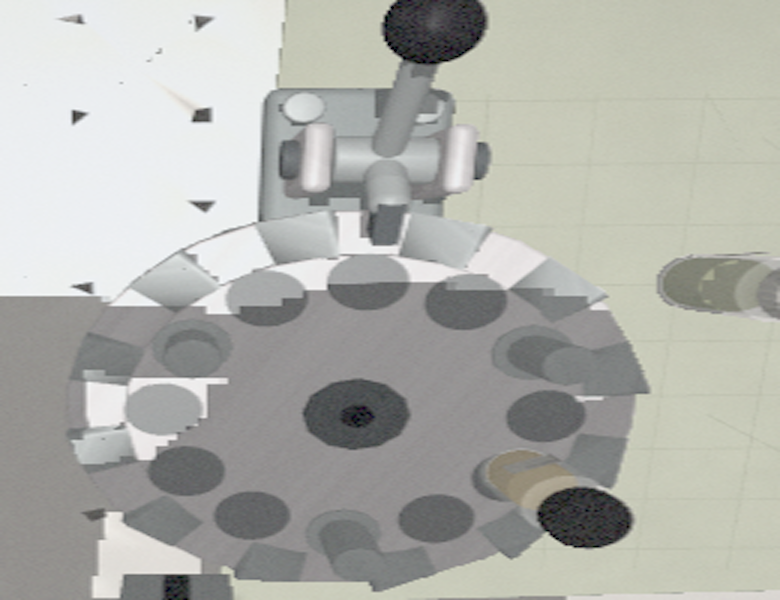

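Run:
```python
from rig import env
from fit import *
ci=env.camera_info("wrist")
g=lambda a,b:np.array([260+a/3,b/2.])
x,r=fit(ci,{'near':g(190,354),'left':g(573,367),'right':g(357,567)},[g(*q) for q in [(266,297),(368,281),(466,304),(545,416),(436,518),(252,515),(187,471),(165,408)]],g(357,414),x0=(.6447,.0838,-.55))
print(x,r.round(1))
from h import ray
def yaw(p): return np.arctan2(-(p[0]-x[0]),p[1]-x[1])
pm=(ray(ci,*g(281,158),.044)+ray(ci,*g(490,160),.044))/2; b=ray(ci,*g(435,22),.08)
print(pm,yaw(pm),b,yaw(b))
for e in (0,30,60,90,120):pass
```

```text
[ 0.64354616  0.08421212 -0.56962541] [ 0.   0.6  0.2  1.7  0.5 -0.6  0.3 -0.1  0.2 -0.3  0.4 -0.4  0.6 -1.6
  0.9  0.3 -0.1  0.8 -0.8  0.3 -1.1 -0.3 -1.3  0. ]
[0.64569887 0.14969018 0.044     ] -0.032864881644017054 [0.64576358 0.17183584 0.08      ] -0.02530076975306273
```

Fit: wheel at -0.570 world, carousel yaw ≈ -0.03, so joint ≈ -0.54, within the drop window. The vial is upright. Next I go to the outer side of the ball.

Call:
play_rows(travel=[[0.7,2.6,0.2],[0.7,2.6,0.2],[0.7,2.6,0],[0.7,2.6,0],[0.5,2.6,0],[0,0.8,0],[0,0,0]], rotation=[[0,0,0],[0,0,0],[0,0,0],[0,0,0],[0,0,0],[0,0,0],[0,0,0]], claw=[0,0,0,0,0,0,0])

```text
time_s: 9.83
position: [0.6424, 0.2, 0.0803]
tool_rot: [[-0.02, 1.0, -0.019], [-0.002, -0.019, -1.0], [-1.0, -0.02, 0.002]]
ft_force: [-0.1, -1.7, 0.3]
grip_width: -0.0001
```

```bash
python3 look.py 13 1
python3 - <<'E'
import cv2
from rig import env
im=env.get_image("scene")[150:350,250:500]; cv2.imwrite("pics/c13.png",cv2.resize(im[:,:,::-1],None,fx=3,fy=3,interpolation=cv2.INTER_CUBIC))
E
```

```text
[0.64241829 0.20004268 0.0802595 ] [-0.14 -1.7   0.28]
hub [327.9 420.3]
balldown [331.4 406.7]
ballpark [335.5 330.4]
```

View pics/w13.png

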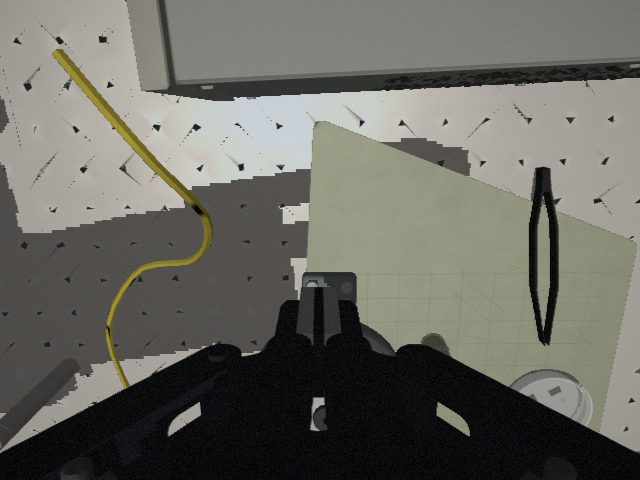

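View pics/c13.png

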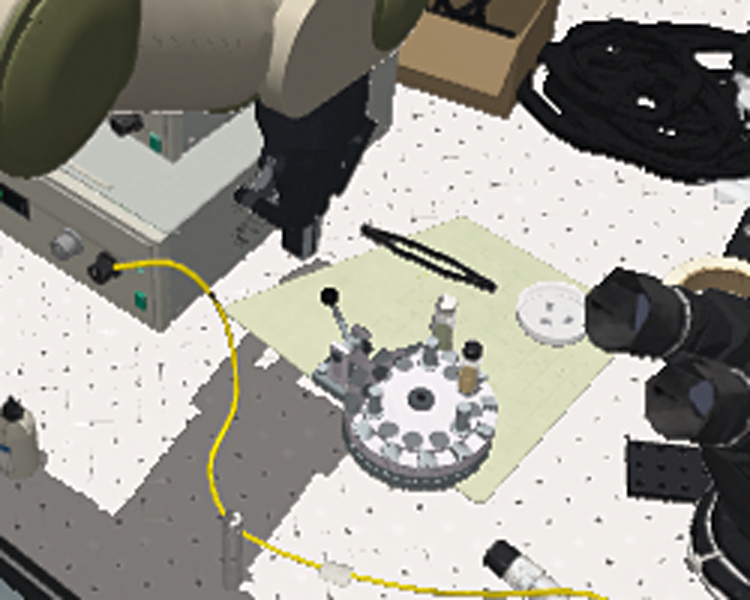

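View pics/s13.png

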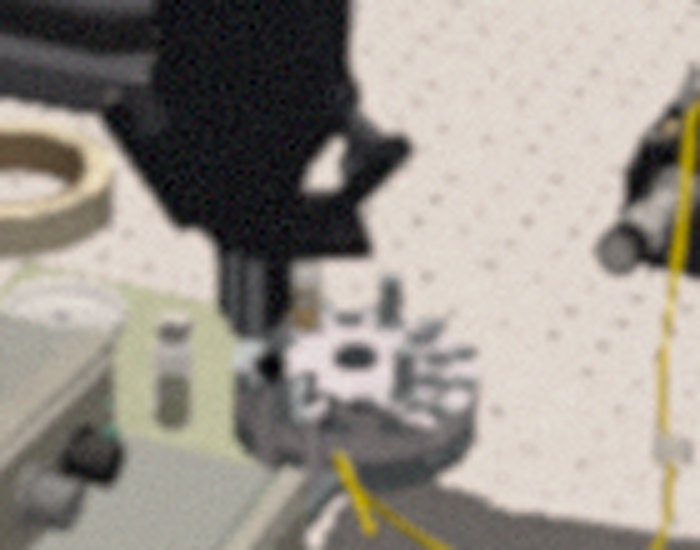

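The box wall is about 4 cm beyond the gripper body. The ball is still parked, the vial is standing, and the path down is clear.

Call:
play_rows(travel=[[0.1,0.1,-1.5],[0.1,0,-1.5],[0,0,-1.2],[0,0,0]], rotation=[[0,-0.02,0],[0,0,0],[0,0,0],[0,0,0]], claw=[0,0,0,0])

```text
time_s: 10.32
position: [0.6453, 0.1922, 0.0388]
tool_rot: [[0.003, 1.0, -0.028], [-0.003, -0.028, -1.0], [-1.0, 0.003, 0.003]]
ft_force: [0.2, 0.0, -0.2]
grip_width: 0.0
```

```bash
python3 look.py 14 1
```

```text
[0.64529972 0.19223338 0.03876997] [ 0.19  0.01 -0.23]
hub [324.3 463.6]
balldown [329.  460.2]
ballpark [333.  367.4]
```

View pics/s14.png

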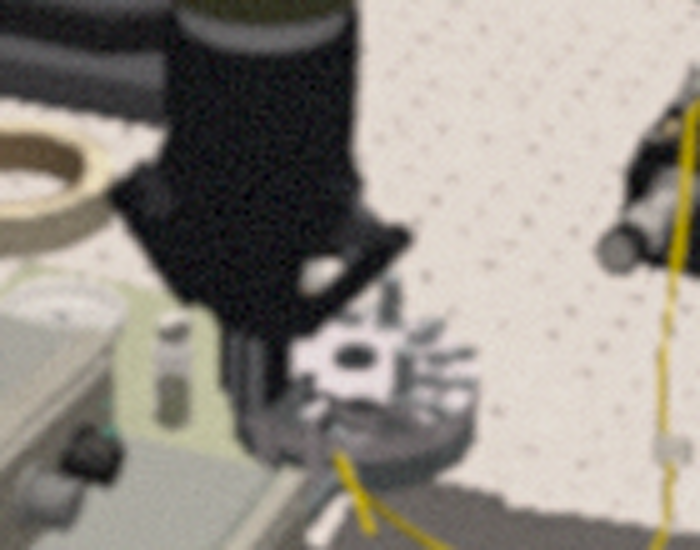

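Call:
play_rows(travel=[[0,0,-0.4],[0,-0.4,-0.1],[0,-0.4,0],[0,-0.4,0],[0,-0.4,0],[0,-0.4,0],[0,-0.4,0],[0,-0.4,0],[0,-0.2,0],[0,0,0],[0,0,0]], rotation=[[0,0,0],[0,0,0],[0,0,0],[0,0,0],[0,0,0],[0,0,0],[0,0,0],[0,0,0],[0,0,0],[0,0,0],[0,0,0]], claw=[0,0,0,0,0,0,0,0,0,0,0])

```text
time_s: 11.33
position: [0.6486, 0.1573, 0.0402]
tool_rot: [[0.013, 0.999, -0.03], [-0.002, -0.03, -1.0], [-1.0, 0.013, 0.002]]
ft_force: [-0.2, 0.8, -0.8]
grip_width: -0.0001
```

```bash
python3 look.py 15 1
```

```text
[0.64862885 0.15729045 0.04022337] [-0.18  0.81 -0.76]
hub [316.4 407.6]
balldown [319.6 385.3]
ballpark [322.8 280.6]
```

View pics/s15.png

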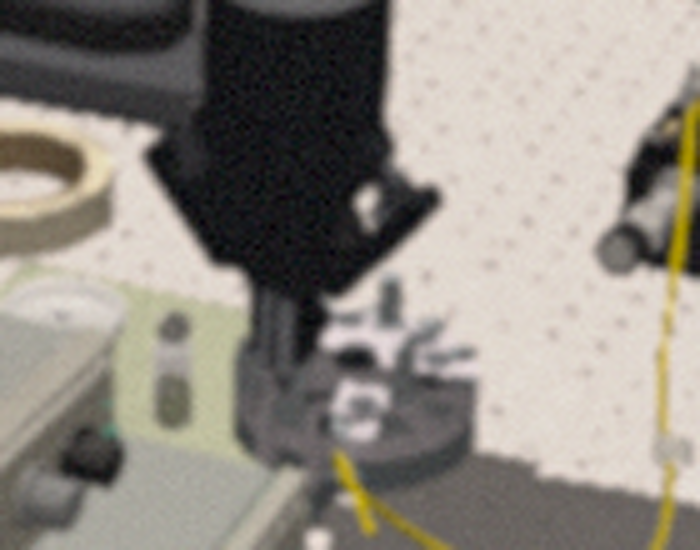

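The ball shows at about (315,318) in the side crop, consistent with pawl down. I'll retreat and check.

Call:
play_rows(travel=[[0,0.6,0],[0,0.6,0.5],[0,0,2.5],[0,0,3],[-1,-2,1],[-1,-3,1],[-1,-3,0],[0,-2,0],[0,0,0]], rotation=[[0,0,0],[0,0,0],[0,0,0],[0,0,0],[0,0,0],[0,0,0],[0,0,0],[0,0,0],[0,0,0]], claw=[0,0,0,0,0,0,0,0,0])

```text
time_s: 12.18
position: [0.6164, 0.0747, 0.1259]
tool_rot: [[0.015, 1.0, -0.021], [-0.002, -0.021, -1.0], [-1.0, 0.015, 0.002]]
ft_force: [1.3, -0.4, -0.8]
grip_width: -0.0
```

```bash
python3 look.py 16 1;python3 - <<'E'
import cv2,numpy as np
im=cv2.imread("pics/w16.png")[40:300,250:510]
z=cv2.resize(im,None,fx=3,fy=2.3,interpolation=cv2.INTER_CUBIC)
z=(255*(z/255.)**0.55).astype('uint8'); cv2.imwrite("pics/w16z.png",z)
E
```

```text
[0.61642307 0.07474589 0.1258996 ] [ 1.31 -0.36 -0.8 ]
hub [359.5 212.3]
balldown [373.  149.5]
ballpark [379.3  60.9]
```

View pics/w16z.png

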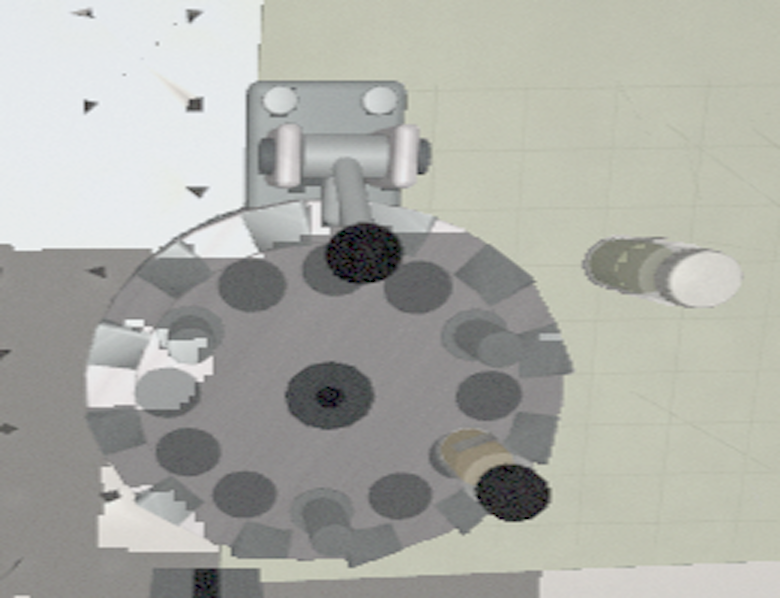

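View pics/s16.png

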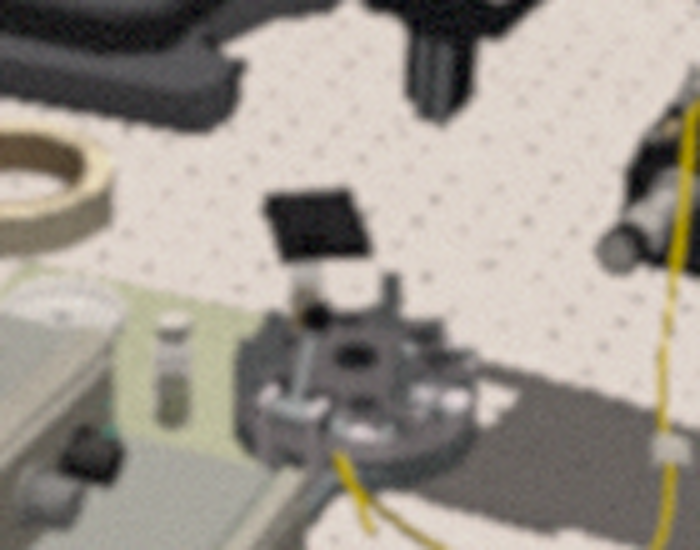

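Run:
```python
from rig import env
from fit import *
from h import ray
ci=env.camera_info("wrist")
g=lambda a,b:np.array([250+a/3,40+b/2.3])
x,r=fit(ci,{'left':g(501,350),'right':g(332,541),'near':g(188,346)},[g(*q) for q in [(252,286),(418,288),(488,396),(400,496),(245,495),(188,452),(167,389)]],g(330,396),x0=(.6447,.0838,-.55))
print(x,r.round(1)); b=ray(ci,*g(364,253),.08); print(b,np.hypot(*(b[:2]-x[:2])))
a=x[2]; c=ray(ci,*g(513,492),.081); print("cap vs pocket", c[:2]-x[:2]-.036*np.array([np.cos(a),np.sin(a)]))
```

```text
[ 0.6447665   0.08663166 -0.5645618 ] [-0.   0.4  0.2 -0.1  0.3  0.   0.7 -0.1 -0.1 -0.5 -0.  -0.4  0.1 -0.
 -0.3 -0.  -0.5 -0.3 -0.3 -0.2 -0.1  1.3]
[0.64582613 0.1303691  0.08      ] 0.043750274223487366
cap vs pocket [-6.61366290e-05  4.00048525e-03]
```

Ball 43.8 mm from the axis (home is 44), wheel joint about -0.53, vial upright on its pocket. I'll hand in.

```bash
python3 -c "
from rig import env
print(env.close_job())"
```

```text
the job is handed in; nothing more can be done
None
```

The job is handed in: the wheel was turned back one notch and the pawl is down in the new notch. The hand-in gives no verdict, so the numbers below are my own camera measurements. The last pictures were taken at about 12 s, well under the 48 s limit.

**What I did:**
- I pushed the ball over with the shut fingertip until the pawl parked.
- I pushed peg_near toward +y in small steps, measuring the wheel angle on the way.
- I tipped the ball back from the outer side, then raised the arm clear of everything.

**Last checks:**
- **Pawl:** the ball is 43.8 mm from the wheel's axis (44 mm is home) and within 2 pixels of where it sits with the pawl down.
- **Wheel:** about -0.53 rad, allowing about -0.03 rad for how the carousel is turned. My estimates of that turn ranged from about -0.01 to -0.04 rad, so the wheel is still well inside -0.40 to -0.65.
- **Vial:** it stands upright, with its cap about 4 mm from above the pocket's centre. That offset is close to the measuring error.
- **Other things:** the tall vial and dish look unmoved. I did not check the post and oil bottle specifically after the last move, but the arm never went near them.

**What disagreed:** the visible fingertip sits about 37 mm behind the reported tool point. My first push therefore passed over the ball without touching it, and I corrected for the offset in every push after that.

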